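# Fit the keyed carriers and load the vial mixer

### The arm

A 6-joint arm with a two-finger parallel gripper is mounted at the origin on a cart in front of the work surface, level with it; the furniture and walls round the work are solid. World frame = base frame: x ahead of the robot, y to its left, z up, the work surface at z = 0. Lengths are in m, angles in rad, forces in N, time in s.
With the tool pointing down it reaches from about 0.275 to 0.825 m from the base axis. Payload 4.9 kg.
Tool frame: the origin (TCP) lies midway between the tips of the shut fingers; the grasp point (between the pads) lies 19 mm behind it (bot.grip_depth is the distance from the TCP to the grasp point, in m); y points along the fingers, x is the direction in which the jaws open and shut, and the axes are right-handed (so a half turn about y gives the same grasp; the last joint's range is limited). The gripper opens to 85 mm and grips with 20 to 120 N. Pads are 22 mm wide; open, the fingers measure 114 mm over their backs; the gripper's body (76 mm by 85 mm) begins 54 mm behind the grasp point. The pads swing forward as they close: fully open they stand 13 mm farther back than shut.
Start: joints at [1.183, 0.326, -0.193, 1.052, 0, 1.437], TCP at [0.138, 0.532, 0.231] pointing down, gripper open.
Joint ranges: [-2.65, 2.65], [-0.97, 1.79], [-1.3, 1.35], [-1.93, 2.1], [-1.47, 1.37], [-3.14, 3.14]. Speed limits (rad/s): [2.57, 2.57, 3.14, 3.14, 3.14, 3.14].

### API

Orientations are given as a unit quaternion [w, x, y, z].
In Python, from cell import bot gives the robot as it stands. Calls block until the motion is done:
- bot.move_pose(position, orientation): joint-space move of the TCP to a pose.
- bot.move_linear(position, speed=0.15, rotation=None, until_force=None): straight line of the TCP; rotation=None keeps the orientation; speed is the mean speed in m/s. With until_force (N) it stops when the force on the tool has changed by that much, and returns True; else False.
- bot.goto_joints(angles): joint-space move.
- bot.set_gripper(opening, grasp_force=None): opening from 0.0 (shut) to 1.0 (fully open); grasp_force is the grip in N (None keeps the last); returns when the fingers have stopped.
- bot.wait(seconds).
- bot.solve_ik(position, orientation): joint angles nearest the present ones, or None.
- bot.camera(name): name is "scene" or "top" or "wrist"; returns the picture (400x640x3 uint8, red, green, blue); there is no depth.
- bot.calibration(name): a dict with "mtx" (3x3 intrinsics, pixels), "extrinsics" (4x4, takes a point from world to camera coordinates); the wrist camera has in their place "hand_eye" (4x4, takes a point from camera to tool coordinates, whose origin is the TCP and whose axes are the tool frame's). Camera axes: x right, y down, z forward; pixel columns grow to the right and rows downward; lengths in m; the calibration is good to about 2 mm. A picture is of the moment at which its call begins: read the wrist's pose just before it. calibration takes no time and is no camera call.
A pose or a line that the arm cannot do raises bot.PlanningError and nothing moves.
- bot.close_job(): hands the job in, once; it reports no verdict.
Trained networks look in the newest picture that a camera, given by its name, has taken for a name from the list of things; names that differ only in an ending like _2 or _b are one class to them, and where a whole thing is asked for, a point or a joint stands for the part that bears it (a point fixed in the world has none). Each returns a list of dicts, best first, with "confidence" (0 to 1); they miss things now and then, are a little off and sometimes report something else, mostly with a low value. They report only what shows in the picture. A call takes as long as a camera call.
- bot.search_frame(camera, thing): "bbox" ([left, top, width, height] in pixels, round what is visible of it).
Readings, each from a call of its own:
- bot.read_clock(): time.
- bot.read_joint_positions(): joint angles.
- bot.read_joint_vel(): joint speeds.
- bot.read_joint_efforts(): joint torques, N m.
- bot.read_position(): TCP position.
- bot.read_tool_rot(): TCP orientation.
- bot.read_ft_force(): force on the tool from outside, world axes, zero at the start.
- bot.read_moment(): the same for the moment, N m.
- bot.read_gripper_width(): opening from 0.0 (shut) to 1.0 (fully open).
Only numpy, scipy, OpenCV 4.12 (cv2) and the standard library are available. Lean on these libraries where they do the work, as an engineer would, in place of code of your own. Each camera call takes 0.05 s, during which the arm holds its last target. There are 200 camera calls.

### The job

Bring the vial mixer's speed lever back to its stop, then fit both aluminium carriers fully home and level in the mixer's two wells (each goes down only when its notched corner is over the well's pin, so find the right way round) and stand every vial from the steel tray upright, right down, in a pocket of the carriers. With everything loaded and the lever still at the stop, set the lever to the 40 degree mark, the long thin one. Leave the used vial outside the tray where it is.

Things in the scene. Friction and masses are not known exactly. Their poses are not given: they have to be found in the camera images.
- mixer: Vial mixer: a fixed white machine 140 (x) x 375 (y) x 50 mm with a grey deck on top, 50 mm above the table. Origin: on its underside, mid-depth, below a point 175 mm from its left end; z up, y along its row of two wells (left at y = +110 mm, right at y = 0) and lever (at y = -110 mm).
- well_left (a point): Floor centre of the well farther from the lever: 63 mm square, 12 mm deep. Axes as the mixer's. See well_right for the pin.
- well_right (a point): Floor centre of the well next to the lever: 63 mm square, 12 mm deep. Axes as the mixer's. One of the four corners of each well holds a steel pin, 7 mm thick, 8 mm high, 21.5 mm from the well's centre in x and in y; the others only flush plugs. Which corner is not reported and differs by well and start: look, or try quarter turns. A carrier turned wrong stops on the pin 8 mm above the floor.
- carrier_a_mid (a point): Centre (21 mm up) of a loose aluminium carrier, 58 x 58 x 42 mm, 0.2 kg, axes along its sides, z up. The corner at its own +x +y is cut away over the full height, 14.5 x 14.5 mm. Grip it by either pair of sides. It fits either well with 2.5 mm play all round, sinks to the floor only with this notch over the pin, and then stands 30 mm out of the deck.
- carrier_a_pocket0 (a point): Floor centre of a vial pocket of carrier_a: 25.6 mm square, 15 mm deep, open at the top, floor 27 mm above the carrier's underside, 14.5 mm from the carrier's centre along its -x. Axes as the carrier's.
- carrier_a_pocket1 (a point): Floor centre of a vial pocket of carrier_a: 25.6 mm square, 15 mm deep, open at the top, floor 27 mm above the carrier's underside, 14.5 mm from the carrier's centre along its +x. Axes as the carrier's.
- carrier_b_mid (a point): Centre (21 mm up) of a loose aluminium carrier, 58 x 58 x 42 mm, 0.2 kg, axes along its sides, z up. The corner at its own +x +y is cut away over the full height, 14.5 x 14.5 mm. Grip it by either pair of sides. It fits either well with 2.5 mm play all round, sinks to the floor only with this notch over the pin, and then stands 30 mm out of the deck.
- carrier_b_pocket0 (a point): Floor centre of a vial pocket of carrier_b: 25.6 mm square, 15 mm deep, open at the top, floor 27 mm above the carrier's underside, 14.5 mm from the carrier's centre along its -x. Axes as the carrier's.
- carrier_b_pocket1 (a point): Floor centre of a vial pocket of carrier_b: 25.6 mm square, 15 mm deep, open at the top, floor 27 mm above the carrier's underside, 14.5 mm from the carrier's centre along its +x. Axes as the carrier's.
- vial_0_mid (a point): Centre (23.5 mm up) of a loose glass vial, 21.6 mm diameter, 47 mm high (body straight up to 35 mm, above it a cap 16 mm wide), 12 g; z up its axis. It stands in the steel tray; the vials are in a row along the tray's long side, 36 mm apart, and 20 mm or more from the long walls. Two to four of the four are there.
- vial_1_mid (a point): Centre (23.5 mm up) of a loose glass vial, 21.6 mm diameter, 47 mm high (body straight up to 35 mm, above it a cap 16 mm wide), 12 g; z up its axis. It stands in the steel tray; the vials are in a row along the tray's long side, 36 mm apart, and 20 mm or more from the long walls. Two to four of the four are there.
- vial_2_mid (a point): Centre (23.5 mm up) of a loose glass vial, 21.6 mm diameter, 47 mm high (body straight up to 35 mm, above it a cap 16 mm wide), 12 g; z up its axis. It stands in the steel tray; the vials are in a row along the tray's long side, 36 mm apart, and 20 mm or more from the long walls. Two to four of the four are there.
- vial_3_mid (a point): Centre (23.5 mm up) of a loose glass vial, 21.6 mm diameter, 47 mm high (body straight up to 35 mm, above it a cap 16 mm wide), 12 g; z up its axis. It stands in the steel tray; the vials are in a row along the tray's long side, 36 mm apart, and 20 mm or more from the long walls. Two to four of the four are there.
- tray_mid (a point): Centre of the fixed open steel vial tray (90 x 155 mm, walls 25 mm high), on top of its floor, 2 mm above the table; y along its 155 mm side, z up.
- used_vial_mid (a point): Centre of the one used vial that stands on the table by itself outside the tray; same size as the others. Leave it alone.
- lever_pivot (a point): Point on the lever's vertical axis at deck height. Axes as the mixer's.
- lever_post (a point): Centre of the lever's upright black grip post: 12 mm thick, 36 mm high (18 mm above and below this point), on the flat lever arm 55 mm from the pivot; the arm's top is 12 mm above the deck.
- speed_lever (a joint): Lever angle a (rad), counter-clockwise from above. 0: end stop, at the broad black mark (the stop). The post is at pivot + 55 mm * (-cos a, -sin a) in mixer x, y. 1.40: other end. Thin marks every 10 degrees, the long thin one at 40 degrees (0.698 rad). It stays where left; the post moves at 2 to 3 N.

How it is judged:
On the way, in this order (a step that is already met when the one before it is completed fails the run):
1. the speed lever is back at its stop (within 0.06 rad) (value of joint speed_lever below 0.06 rad), for 0.2 s.
2. both carriers are seated, every vial is in a pocket, and the lever is still at its stop (within 0.08 rad) (((horizontal distance between carrier_a_mid and well_left below 0.0045 m and z of carrier_a_mid in the frame of well_left between 0.0185 and 0.0235 m and angle between carrier_a_mid's own z axis and vertical below 0.06 rad) or (horizontal distance between carrier_a_mid and well_right below 0.0045 m and z of carrier_a_mid in the frame of well_right between 0.0185 and 0.0235 m and angle between carrier_a_mid's own z axis and vertical below 0.06 rad)) and ((horizontal distance between carrier_b_mid and well_left below 0.0045 m and z of carrier_b_mid in the frame of well_left between 0.0185 and 0.0235 m and angle between carrier_b_mid's own z axis and vertical below 0.06 rad) or (horizontal distance between carrier_b_mid and well_right below 0.0045 m and z of carrier_b_mid in the frame of well_right between 0.0185 and 0.0235 m and angle between carrier_b_mid's own z axis and vertical below 0.06 rad)) and ((horizontal distance between vial_0_mid and carrier_a_pocket0 below 0.005 m and z of vial_0_mid in the frame of carrier_a_pocket0 between 0.0205 and 0.0265 m) or (horizontal distance between vial_0_mid and carrier_a_pocket1 below 0.005 m and z of vial_0_mid in the frame of carrier_a_pocket1 between 0.0205 and 0.0265 m) or (horizontal distance between vial_0_mid and carrier_b_pocket0 below 0.005 m and z of vial_0_mid in the frame of carrier_b_pocket0 between 0.0205 and 0.0265 m) or (horizontal distance between vial_0_mid and carrier_b_pocket1 below 0.005 m and z of vial_0_mid in the frame of carrier_b_pocket1 between 0.0205 and 0.0265 m)) and angle between each of vial_0_mid, vial_1_mid, vial_2_mid, vial_3_mid's own z axis and vertical below 0.12 rad and ((horizontal distance between vial_1_mid and carrier_a_pocket0 below 0.005 m and z of vial_1_mid in the frame of carrier_a_pocket0 between 0.0205 and 0.0265 m) or (horizontal distance between vial_1_mid and carrier_a_pocket1 below 0.005 m and z of vial_1_mid in the frame of carrier_a_pocket1 between 0.0205 and 0.0265 m) or (horizontal distance between vial_1_mid and carrier_b_pocket0 below 0.005 m and z of vial_1_mid in the frame of carrier_b_pocket0 between 0.0205 and 0.0265 m) or (horizontal distance between vial_1_mid and carrier_b_pocket1 below 0.005 m and z of vial_1_mid in the frame of carrier_b_pocket1 between 0.0205 and 0.0265 m)) and ((horizontal distance between vial_2_mid and carrier_a_pocket0 below 0.005 m and z of vial_2_mid in the frame of carrier_a_pocket0 between 0.0205 and 0.0265 m) or (horizontal distance between vial_2_mid and carrier_a_pocket1 below 0.005 m and z of vial_2_mid in the frame of carrier_a_pocket1 between 0.0205 and 0.0265 m) or (horizontal distance between vial_2_mid and carrier_b_pocket0 below 0.005 m and z of vial_2_mid in the frame of carrier_b_pocket0 between 0.0205 and 0.0265 m) or (horizontal distance between vial_2_mid and carrier_b_pocket1 below 0.005 m and z of vial_2_mid in the frame of carrier_b_pocket1 between 0.0205 and 0.0265 m)) and ((horizontal distance between vial_3_mid and carrier_a_pocket0 below 0.005 m and z of vial_3_mid in the frame of carrier_a_pocket0 between 0.0205 and 0.0265 m) or (horizontal distance between vial_3_mid and carrier_a_pocket1 below 0.005 m and z of vial_3_mid in the frame of carrier_a_pocket1 between 0.0205 and 0.0265 m) or (horizontal distance between vial_3_mid and carrier_b_pocket0 below 0.005 m and z of vial_3_mid in the frame of carrier_b_pocket0 between 0.0205 and 0.0265 m) or (horizontal distance between vial_3_mid and carrier_b_pocket1 below 0.005 m and z of vial_3_mid in the frame of carrier_b_pocket1 between 0.0205 and 0.0265 m)) and value of joint speed_lever below 0.08 rad), for 0.2 s.
3. the lever stands at 40 degrees, within 5 (value of joint speed_lever between 0.611 and 0.785 rad), for 0.2 s.
At the end, for the whole second after the job is handed in: Each carrier is in a well: within 4.5 mm of its centre, 2.5 mm of its floor, level within 0.06 rad. Every vial is in a pocket: within 5 mm of its centre, 3 mm of its floor, upright within 0.12 rad. Lever at 40 degrees, within 5. All at rest (all of step 3 and ((horizontal distance between carrier_a_mid and well_left below 0.0045 m and z of carrier_a_mid in the frame of well_left between 0.0185 and 0.0235 m and angle between carrier_a_mid's own z axis and vertical below 0.06 rad) or (horizontal distance between carrier_a_mid and well_right below 0.0045 m and z of carrier_a_mid in the frame of well_right between 0.0185 and 0.0235 m and angle between carrier_a_mid's own z axis and vertical below 0.06 rad)) and ((horizontal distance between carrier_b_mid and well_left below 0.0045 m and z of carrier_b_mid in the frame of well_left between 0.0185 and 0.0235 m and angle between carrier_b_mid's own z axis and vertical below 0.06 rad) or (horizontal distance between carrier_b_mid and well_right below 0.0045 m and z of carrier_b_mid in the frame of well_right between 0.0185 and 0.0235 m and angle between carrier_b_mid's own z axis and vertical below 0.06 rad)) and ((horizontal distance between vial_0_mid and carrier_a_pocket0 below 0.005 m and z of vial_0_mid in the frame of carrier_a_pocket0 between 0.0205 and 0.0265 m) or (horizontal distance between vial_0_mid and carrier_a_pocket1 below 0.005 m and z of vial_0_mid in the frame of carrier_a_pocket1 between 0.0205 and 0.0265 m) or (horizontal distance between vial_0_mid and carrier_b_pocket0 below 0.005 m and z of vial_0_mid in the frame of carrier_b_pocket0 between 0.0205 and 0.0265 m) or (horizontal distance between vial_0_mid and carrier_b_pocket1 below 0.005 m and z of vial_0_mid in the frame of carrier_b_pocket1 between 0.0205 and 0.0265 m)) and angle between each of vial_0_mid, vial_1_mid, vial_2_mid, vial_3_mid's own z axis and vertical below 0.12 rad and ((horizontal distance between vial_1_mid and carrier_a_pocket0 below 0.005 m and z of vial_1_mid in the frame of carrier_a_pocket0 between 0.0205 and 0.0265 m) or (horizontal distance between vial_1_mid and carrier_a_pocket1 below 0.005 m and z of vial_1_mid in the frame of carrier_a_pocket1 between 0.0205 and 0.0265 m) or (horizontal distance between vial_1_mid and carrier_b_pocket0 below 0.005 m and z of vial_1_mid in the frame of carrier_b_pocket0 between 0.0205 and 0.0265 m) or (horizontal distance between vial_1_mid and carrier_b_pocket1 below 0.005 m and z of vial_1_mid in the frame of carrier_b_pocket1 between 0.0205 and 0.0265 m)) and ((horizontal distance between vial_2_mid and carrier_a_pocket0 below 0.005 m and z of vial_2_mid in the frame of carrier_a_pocket0 between 0.0205 and 0.0265 m) or (horizontal distance between vial_2_mid and carrier_a_pocket1 below 0.005 m and z of vial_2_mid in the frame of carrier_a_pocket1 between 0.0205 and 0.0265 m) or (horizontal distance between vial_2_mid and carrier_b_pocket0 below 0.005 m and z of vial_2_mid in the frame of carrier_b_pocket0 between 0.0205 and 0.0265 m) or (horizontal distance between vial_2_mid and carrier_b_pocket1 below 0.005 m and z of vial_2_mid in the frame of carrier_b_pocket1 between 0.0205 and 0.0265 m)) and ((horizontal distance between vial_3_mid and carrier_a_pocket0 below 0.005 m and z of vial_3_mid in the frame of carrier_a_pocket0 between 0.0205 and 0.0265 m) or (horizontal distance between vial_3_mid and carrier_a_pocket1 below 0.005 m and z of vial_3_mid in the frame of carrier_a_pocket1 between 0.0205 and 0.0265 m) or (horizontal distance between vial_3_mid and carrier_b_pocket0 below 0.005 m and z of vial_3_mid in the frame of carrier_b_pocket0 between 0.0205 and 0.0265 m) or (horizontal distance between vial_3_mid and carrier_b_pocket1 below 0.005 m and z of vial_3_mid in the frame of carrier_b_pocket1 between 0.0205 and 0.0265 m)) and linear speed of each of carrier_a, carrier_b below 0.02 m/s); the robot touches nothing.
It fails at once if the used vial outside the tray is moved more than 3 cm (distance of used_vial_mid from where it was at the start of the episode above 0.03 m).
Of vial_0, vial_1, vial_2, vial_3 only 2 to 4 are there at a start; the rules pass over those that are not, and their reading is None.
At some moment in a run one of carrier_a, carrier_b may be knocked a few centimetres aside while the robot is not near it.
It also fails if it takes over 210 s, if anything falls off the work surface, if the arm or the gripper's body presses on something with over 40 N, if the wrist force passes 120 N, or if a joint passes its speed limit or range.

## Working session

There is one attempt and no reset: what is moved stays moved. The work goes in short steps, each a Python script; the robot and the scene stay as the last script left them, time stands still between calls to the robot, and variables do not carry over. Pictures are saved under pics/ and viewed, about 12 in all and at most 16, crops included, and the job is handed in when it is done.

```bash
mkdir -p pics; ls
python3 - <<'E'
from cell import bot
import cv2
for n in ("top","scene"):
    im=bot.camera(n); cv2.imwrite(f"pics/{n}0.png",im[:,:,::-1])
    c=bot.calibration(n); print(n,c["mtx"].round(1).tolist(),c["extrinsics"].round(4).tolist())
    for t in ("mixer","carrier_a_mid","vial_0_mid","tray_mid","used_vial_mid","lever_post"):
        print(t,[( [round(v) for v in d["bbox"]],round(d["confidence"],2)) for d in bot.search_frame(n,t)])
print(bot.calibration("wrist"),bot.grip_depth,bot.read_tool_rot(),bot.read_clock())
E
```

```text
pics
top [[402.8, 0.0, 317.1], [0.0, 402.8, 199.5], [0.0, 0.0, 1.0]] [[0.0026, -1.0, -0.0073, 0.0921], [-0.9937, -0.0018, -0.1116, 0.5627], [0.1116, 0.0075, -0.9937, 1.05], [0.0, 0.0, 0.0, 1.0]]
mixer [([287, 143, 139, 56], 0.95), ([385, 227, 32, 36], 0.73)]
carrier_a_mid [([309, 239, 23, 21], 0.87)]
vial_0_mid [([244, 220, 9, 10], 0.58), ([286, 144, 139, 59], 0.35), ([202, 218, 14, 9], 0.27)]
tray_mid [([194, 200, 66, 47], 0.7), ([285, 143, 145, 58], 0.54)]
used_vial_mid [([224, 143, 11, 10], 0.51)]
lever_post [([386, 153, 31, 12], 0.72), ([244, 218, 7, 12], 0.7)]
scene [[416.7, 0.0, 321.4], [0.0, 416.7, 200.3], [0.0, 0.0, 1.0]] [[0.4926, -0.8701, 0.0184, -0.2053], [-0.6364, -0.3746, -0.6743, 0.4549], [0.5936, 0.3204, -0.7382, 0.8513], [0.0, 0.0, 0.0, 1.0]]
mixer [([294, 172, 138, 82], 0.93), ([284, 242, 26, 27], 0.28)]
carrier_a_mid [([288, 239, 22, 29], 0.69)]
vial_0_mid [([251, 199, 3, 13], 0.44)]
tray_mid [([210, 182, 55, 47], 0.73)]
used_vial_mid [([271, 155, 6, 8], 0.57)]
lever_post [([394, 205, 24, 18], 0.57)]
{'mtx': array([[280.18696179,   0.        , 322.37697561],
       [  0.        , 280.18696179, 197.6716739 ],
       [  0.        ,   0.        ,   1.        ]]), 'hand_eye': array([[ 9.99999366e-01, -6.82420998e-04, -8.95472540e-04,
        -9.00716788e-05],
       [ 6.56255366e-04, -2.92966485e-01,  9.56122486e-01,
        -1.41549117e-01],
       [-9.14821503e-04, -9.56122468e-01, -2.92965851e-01,
         7.48012499e-02],
       [ 0.00000000e+00,  0.00000000e+00,  0.00000000e+00,
         1.00000000e+00]])} 0.0187 [ 0.559266   -0.55925397 -0.43268582  0.43271181] 0.7
```

Run:
```python
import cv2
a=cv2.imread("pics/top0.png")[130:280,180:440]
cv2.imwrite("pics/top0c.png",cv2.resize(a,None,fx=3,fy=3,interpolation=cv2.INTER_CUBIC))
```

```text
(no output)
```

View pics/top0c.png

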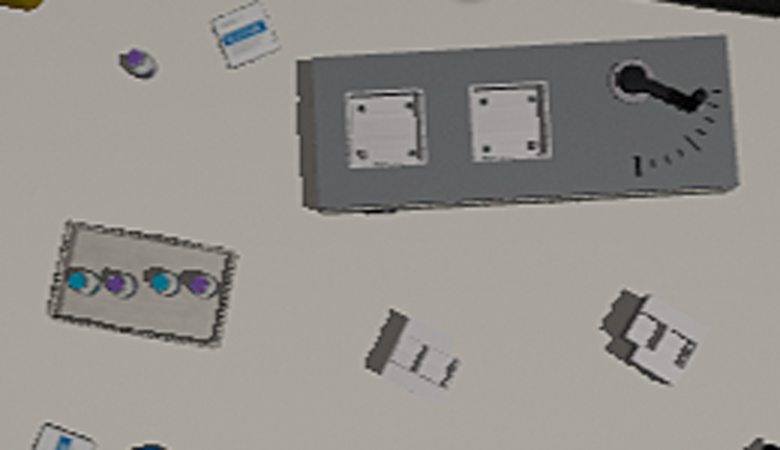

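```bash
cat > h.py <<'E'
from cell import bot
import numpy as np, cv2
from scipy.spatial.transform import Rotation as R
def quat(yaw): 
    c,s=np.cos(yaw/2)*.5**.5,np.sin(yaw/2)*.5**.5
    return [c,-c,-s,s]
def yawnow():
    q=bot.read_tool_rot(); return 2*np.arctan2(q[3],q[0])
def toolT():
    q=bot.read_tool_rot(); T=np.eye(4); T[:3,:3]=R.from_quat([q[1],q[2],q[3],q[0]]).as_matrix(); T[:3,3]=bot.read_position(); return T
def cam(name):
    "returns image, K, world->cam"
    if name=="wrist": E=np.linalg.inv(toolT()@bot.calibration(name)["hand_eye"])
    else: E=bot.calibration(name)["extrinsics"]
    return bot.camera(name),bot.calibration(name)["mtx"],E
def px2w(uv,z,K,E):
    uv=np.atleast_2d(np.array(uv,float)); C=np.linalg.inv(E)
    d=(C[:3,:3]@np.linalg.inv(K)@np.c_[uv,np.ones(len(uv))].T).T
    return C[:3,3]+d*((z-C[2,3])/d[:,2])[:,None]
def w2px(p,K,E):
    p=np.atleast_2d(p); q=(K@(E[:3,:3]@p.T+E[:3,3:])).T; return q[:,:2]/q[:,2:]
def rect(z,K,E,im,x0,x1,y0,y1,s=0.0005):
    "orthophoto of plane z: rows = decreasing x, cols = decreasing y (as top view), s m per px"
    H,W=round((x1-x0)/s),round((y1-y0)/s)
    w=np.array([[x1,y1,z],[x1,y0,z],[x0,y0,z],[x0,y1,z]])
    M=cv2.getPerspectiveTransform(w2px(w,K,E).astype(np.float32),np.float32([[0,0],[W,0],[W,H],[0,H]]))
    return cv2.warpPerspective(im,M,(W,H),flags=cv2.INTER_CUBIC)
E
python3 - <<'E'
from h import *
K,E=(lambda c:(c["mtx"],c["extrinsics"]))(bot.calibration("top"))
f=lambda p,z:px2w([[180+a/3,130+b/3] for a,b in p],z,K,E)[:,:2].round(3).tolist()
print("deck corners",f([(313,58),(725,36),(738,187),(320,207)],.05))
print("pivot,post",f([(632,78)],.06),f([(700,98)],.09), "stop mark",f([(638,165)],.05))
print("wells",f([(386,128),(510,122)],.04))
print("carr",f([(422,358),(662,345)],.042))
print("vials",f([(78,281),(117,284),(160,281),(200,285)],.047))
print("tray",f([(70,225),(236,252),(215,343),(53,316)],.025),"used",f([(135,57)],.047))
m=px2w([[180+520/3,130+125/3]],.05,K,E)[0]
print(m)
bot.move_pose([m[0]-0.01,m[1],0.2],quat(np.pi/2))
im,K,E=cam("wrist"); cv2.imwrite("pics/w1.png",im[::-1,::-1,::-1]); np.savez("w1.npz",im=im,K=K,E=E)
o=rect(.05,K,E,im,m[0]-.1,m[0]+.1,m[1]-.2,m[1]+.2)
print(m[0]+.1,m[1]+.2); cv2.imwrite("pics/o1.png",o[:,:,::-1])
E
```

```text
deck corners [[0.696, 0.181], [0.716, -0.187], [0.58, -0.194], [0.562, 0.174]]
pivot,post [[0.676, -0.101]] [[0.652, -0.153]] stop mark [[0.6, -0.107]]
wells [[0.634, 0.116], [0.64, 0.005]]
carr [[0.43, 0.084], [0.442, -0.126]]
vials [[0.496, 0.386], [0.494, 0.351], [0.496, 0.314], [0.493, 0.278]]
tray [[0.548, 0.401], [0.524, 0.251], [0.442, 0.268], [0.466, 0.413]] used [[0.697, 0.341]]
[ 0.63523616 -0.00300575  0.05      ]
0.7352361551906998 0.19699425491127276
```

View pics/o1.png

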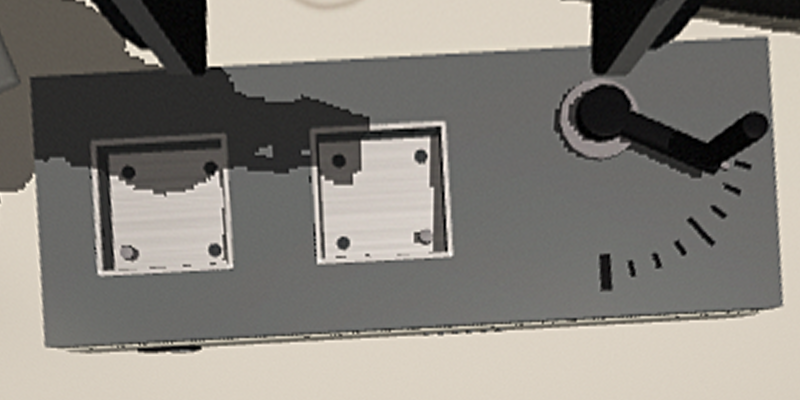

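The picture shows the deck with the left well at (162,204) and its pin bottom-left (128,253). The right well is at (381,193) with its pin bottom-right (424,237). The other corners are flush plugs. The lever pivot is at (597,117), the post leans at (712,160)→(752,123), the stop mark is at (605,272) and the long 40° mark at (701,230).

```bash
cat >> h.py <<'E'
MY=0.055; WL=np.array([.6330,.1157]); WR=np.array([.6387,.0065]); PV=np.array([.6767,-.1015])
def post(a): return PV-.055*np.array([np.cos(a+MY),np.sin(a+MY)])
def lever_to(a0,a1,z,n=10,**k):
    for a in np.linspace(a0,a1,n+1)[1:]:
        p=post(a)
        if bot.move_linear([*p,z],speed=.06,rotation=quat(np.pi/2+a+MY),**k): return True
    return False
E
python3 - <<'E'
from h import *
d=np.load("w1.npz");K,E=d["K"],d["E"]
for uv,z in (((752,123),.098),((712,163),.062)):
    q=w2px([.73524-.0005*uv[1],.19699-.0005*uv[0],.05],K,E)
    p=px2w(q,z,K,E)[0]; r=PV-p[:2]; print(p.round(4),np.hypot(*r).round(4),np.arctan2(r[1],r[0])-MY)
a=np.arctan2(r[1],r[0])-MY
p=post(a); bot.set_gripper(.45)
bot.move_pose([*p,.15],quat(np.pi/2+a+MY)); bot.move_linear([*p,.072],until_force=10)
bot.set_gripper(0,30); print("grip",bot.read_gripper_width(),bot.read_position())
print(lever_to(a,0.03,.072),bot.read_ft_force().round(1))
print(lever_to(.03,-.06,.072,n=3,until_force=6),bot.read_ft_force().round(1),bot.read_position())
bot.set_gripper(.45); p=bot.read_position(); bot.move_linear([p[0],p[1],.15])
bot.move_pose([.58,-.02,.2],quat(np.pi/2))
im,K,E=cam("wrist"); np.savez("w2.npz",im=im,K=K,E=E); print(bot.read_clock())
cv2.imwrite("pics/o2.png",rect(.05,K,E,im,.38,.74,-.22,.2,.0006)[:,:,::-1])
E
```

```text
[ 0.6534 -0.1499  0.098 ] 0.0537 1.0676349693274332
[ 0.6495 -0.1526  0.062 ] 0.0579 1.0260689953048747
grip 0.12559262977196323 [ 0.65213887 -0.15080763  0.07365345]
False [-5.1 -2.8 10.3]
False [-5.6 -6.7 11.1] [ 0.62098329 -0.10417795  0.07354755]
10.8833
```

View pics/o2.png

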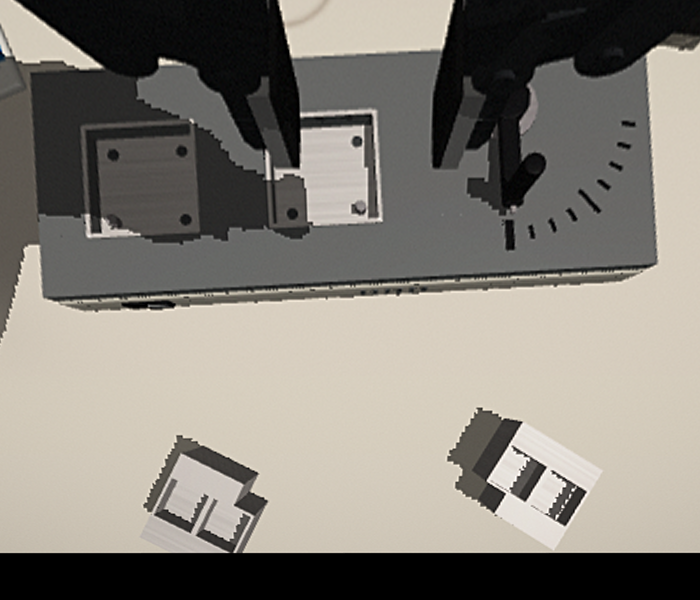

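The lever arm now points at the stop mark (510,235). The carriers are near (200,500) and (540,485). I'll take close-ups of both.

Run:
```python
from h import *
bot.set_gripper(1.0)
out=[]
for i,c in enumerate([(.43,.084),(.442,-.126)]):
    bot.move_pose([c[0]-.03,c[1],.19],quat(np.pi/2))
    im,K,E=cam("wrist"); np.savez(f"c{i}.npz",im=im,K=K,E=E)
    out.append(rect(.042,K,E,im,c[0]-.065,c[0]+.065,c[1]-.065,c[1]+.065,.13/400))
cv2.imwrite("pics/c.png",np.hstack(out)[:,:,::-1]); print(bot.read_clock())
```

```text
13.2
```

View pics/c.png

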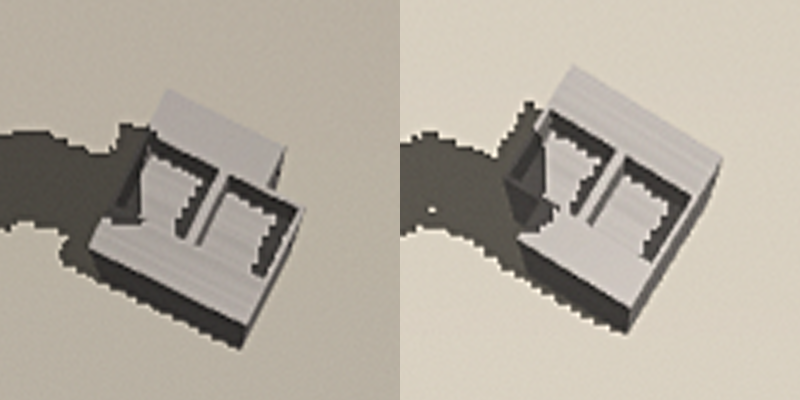

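Left carrier: centre (206,205), notch upper right, about −71° in the world. Right carrier: centre (601,186), notch left, about 103°. I'll put the left carrier in the right well (turn −60°) and the right carrier in the left well (turn +35°).

```bash
cat >> h.py <<'E'
D=np.deg2rad
OFF=.015
def pick(c,yaw,z,force=40,open_=1.0,up=.14):
    bot.set_gripper(open_)
    bot.move_pose([*c,z+.08],quat(yaw)); bot.move_linear([*c,z],until_force=15,speed=.1)
    zz=bot.read_position()[2]; bot.set_gripper(0,force); w=bot.read_gripper_width()
    bot.move_linear([*c,up]); print("picked z",round(zz,4),"w",round(w,3),round(bot.read_gripper_width(),3)); return w
def place_carrier(w,yaw=MY):
    ux=np.array([np.cos(MY),np.sin(MY)]); uy=np.array([-ux[1],ux[0]])
    for dx,dy in [(0,0),(0,1.5),(0,-1.5),(1.5,0),(-1.5,0),(0,3),(0,-3)]:
        p=w+ux*dx/1e3+uy*dy/1e3
        bot.move_pose([*p,.12],quat(yaw)) if (dx,dy)==(0,0) else bot.move_linear([*p,.072])
        bot.move_linear([*p,.072],speed=.1)
        bot.move_linear([*p,.038+OFF-.0005],speed=.03,until_force=12)
        z=bot.read_position()[2]; print((dx,dy),"z",round(z,4),bot.read_ft_force().round(1))
        if z<.038+OFF+.002: break
    else: return False
    bot.set_gripper(1.0); bot.move_linear([*p,.14]); return True
E
python3 - <<'E'
from h import *
w=pick(np.array([.4282,.0819]),D(63.7),OFF)
if w>.5: print(place_carrier(WR),bot.read_clock())
E
```

```text
picked z 0.0154 w 0.667 0.67
(0, 0) z 0.0538 [-1.   1.3  4.5]
True 19.9
```

Run:
```python
from h import *
bot.move_pose([.412,-.126,.19],quat(np.pi/2))
im,K,E=cam("wrist"); o=np.load("c1.npz")
f=lambda i,k,e:rect(.042,k,e,i,.377,.507,-.191,-.061,.13/400).astype(float)
d=np.abs(f(im,K,E)-f(o["im"],o["K"],o["E"])).max(2); print("moved px",(d>40).mean())
if (d>40).mean()<.03:
    w=pick(np.array([.4467,-.1263]),D(-32.),OFF)
    if w>.5: print(place_carrier(WL),bot.read_clock())
bot.move_pose([.59,.06,.2],quat(np.pi/2))
im,K,E=cam("wrist"); np.savez("w3.npz",im=im,K=K,E=E)
cv2.imwrite("pics/o3.png",rect(.08,K,E,im,.58,.70,-.04,.165,.0003)[:,:,::-1])
```

```text
moved px 0.00935625
picked z 0.0154 w 0.672 0.674
(0, 0) z 0.0536 [-0.5  0.2  3.9]
True 29.525
```

View pics/o3.png

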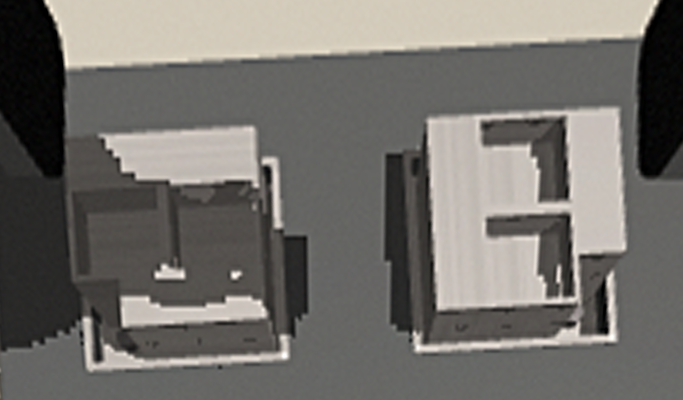

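Both carriers are seated with tops level: left centre (167,226), right centre (526,206). Next, the tray.

Run:
```python
from h import *
bot.move_pose([.46,.332,.2],quat(np.pi/2))
im,K,E=cam("wrist"); np.savez("t.npz",im=im,K=K,E=E)
for t in ("vial_0_mid","tray_mid"):
    print([([round(v) for v in d["bbox"]],round(d["confidence"],2)) for d in bot.search_frame("wrist",t)])
cv2.imwrite("pics/t.png",rect(.049,K,E,im,.43,.56,.235,.43,.0003)[:,:,::-1])
```

```text
[([271, 191, 21, 30], 0.86), ([16, 296, 71, 65], 0.67)]
[([261, 158, 137, 93], 0.91), ([16, 306, 73, 51], 0.29)]
```

View pics/t.png

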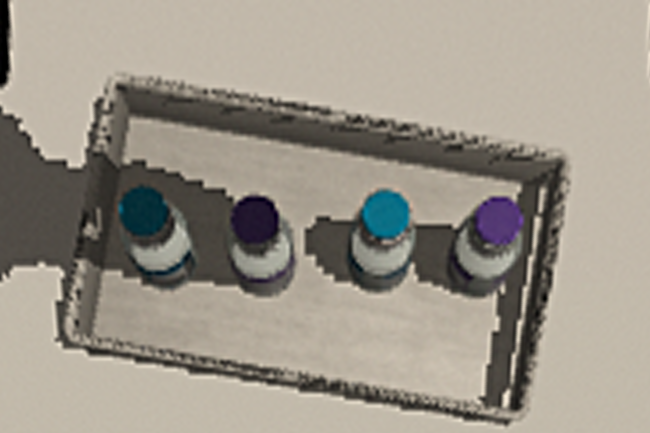

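Caps are at (144,211), (255,219), (386,214) and (498,220), so all four vials are present and the tray is turned about −10°. I'll load the first one.

```bash
cat >> h.py <<'E'
ux=np.array([np.cos(MY),np.sin(MY)]); uy=np.array([-ux[1],ux[0]])
CL=np.array([.6328,.1152]); CR=np.array([.6385,.0068])
PK=[(CL+.0145*uy,MY),(CL-.0145*uy,MY),(CR+.0145*ux,MY+np.pi/2),(CR-.0145*ux,MY+np.pi/2)]
V=np.array([[.4967,.3868],[.4943,.3535],[.4958,.3142],[.4940,.2806]])+[.0005,0]
def load(i,k,v=None):
    w=pick(V[i] if v is None else v,-.174,.0195,force=20,open_=.4,up=.15)
    if w<.15 or w>.38: print("no vial?"); return False
    p,yaw=PK[k]; j=np.array([np.cos(yaw),np.sin(yaw)]); n=np.array([-j[1],j[0]])
    bot.move_pose([*p,.14],quat(yaw)); bot.move_linear([*p,.105],speed=.1)
    for a,b in [(0,0),(0,1.5),(0,-1.5),(1.5,0),(-1.5,0),(1.5,1.5),(-1.5,1.5),(1.5,-1.5),(-1.5,-1.5)]:
        q=p+j*a/1e3+n*b/1e3
        if a or b: bot.move_linear([*q,.1005],speed=.1)
        bot.move_linear([*q,.0835],speed=.03,until_force=4)
        z=bot.read_position()[2]; print(i,(a,b),"z",round(z,4),bot.read_ft_force().round(1),round(bot.read_gripper_width(),3))
        if z<.087: bot.set_gripper(.4); bot.move_linear([*q,.14],speed=.2); return True
    return False
E
python3 - <<'E'
from h import *
print(load(0,0),bot.read_clock())
E
```

```text
picked z 0.0201 w 0.244 0.245
0 (0, 0) z 0.084 [0.  0.2 4.6] 0.243
True 39.6667
```

Run:
```python
from h import *
for i in (1,2,3):
    ok=load(i,i); print(ok,bot.read_clock())
    if not ok: break
bot.set_gripper(.4)
bot.move_pose([.585,.03,.24],quat(np.pi/2))
im,K,E=cam("wrist"); np.savez("w4.npz",im=im,K=K,E=E)
cv2.imwrite("pics/o4.png",rect(.08,K,E,im,.56,.72,-.2,.19,.0005)[:,:,::-1])
s=bot.camera("scene"); cv2.imwrite("pics/s4.png",cv2.resize(s[140:290,190:450],None,fx=3,fy=3,interpolation=cv2.INTER_CUBIC)[:,:,::-1])
```

```text
picked z 0.02 w 0.244 0.243
1 (0, 0) z 0.0839 [-0.6  0.2  5. ] 0.245
True 46.1417
picked z 0.02 w 0.242 0.244
2 (0, 0) z 0.0839 [-0.9 -0.1  4.6] 0.244
True 53.4917
picked z 0.02 w 0.244 0.236
3 (0, 0) z 0.0839 [-0.6  0.2  4.3] 0.244
True 61.7667
```

View pics/o4.png

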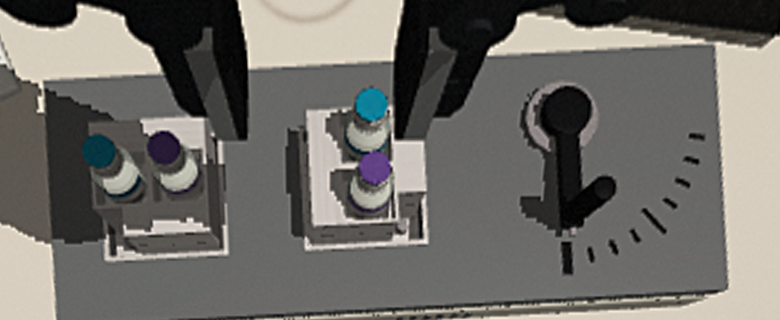

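View pics/s4.png

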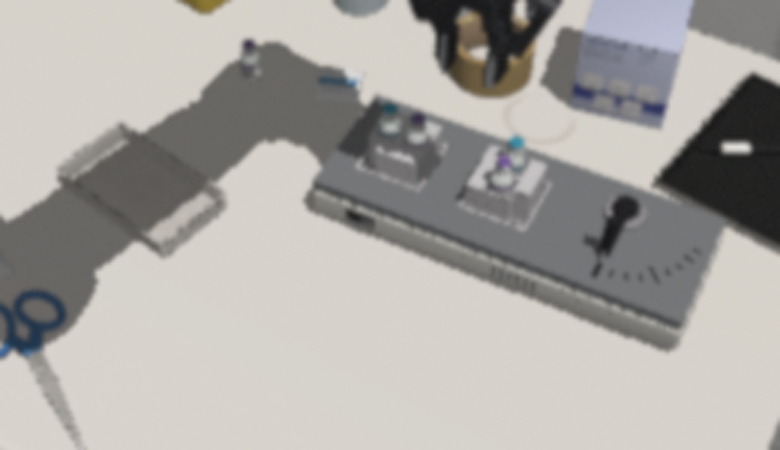

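Four vials stand in the pockets, both carriers look level and the lever is still at the stop. Setting the lever to 40°.

Run:
```python
from h import *
a=0.0; p=post(a); bot.set_gripper(.4)
bot.move_pose([*p,.16],quat(np.pi/2+a+MY)); bot.move_linear([*p,.076],until_force=10,speed=.08)
z=bot.read_position()[2]; bot.set_gripper(0,30); print("grip",bot.read_gripper_width(),z)
print(lever_to(a,.698,z),bot.read_ft_force().round(1))
q=bot.read_position(); r=PV-q[:2]; print("angle",np.arctan2(r[1],r[0])-MY,np.hypot(*r))
bot.set_gripper(.4); bot.move_linear([q[0],q[1],.17])
bot.move_pose([.585,-.01,.24],quat(np.pi/2)); print(bot.read_clock())
im,K,E=cam("wrist"); np.savez("w5.npz",im=im,K=K,E=E)
cv2.imwrite("pics/o5.png",rect(.05,K,E,im,.56,.72,-.2,.19,.0005)[:,:,::-1])
```

```text
grip 0.13116056428034095 0.07664441385595049
False [ 3.   3.5 -1.1]
angle 0.6900338764080639 0.0542753070701429
69.5417
```

View pics/o5.png

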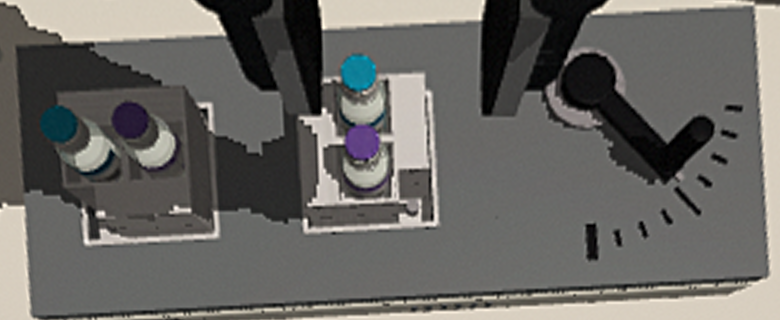

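The arm tip (667,178) points at the long mark (690,202), and the carriers and vials haven't moved. Handing in.

```bash
python3 -c "
from cell import bot
bot.close_job()"
```

```text
the job is handed in; nothing more can be done
```

The job is finished and handed in, after about 70 s of the 210 s allowed; the hand-in gave no verdict.

- **Lever to stop:** I gripped the post and brought it back from about 60°. It ended within about 0.01 rad of the stop, and a picture showed it still there after loading.
- **Carriers:** The left carrier went into the right well and the right one into the left well, notches over the pins. Both went down on the first try, about 0.7 mm above the nominal floor height by the arm's reading. Their centres were within about 1 mm of the well centres.
- **Vials:** All four went into pockets on the first try, stopping within about 0.5 mm of the planned depth. The last picture shows them upright.
- **Lever to 40°:** The arm's position at release put the lever at 0.690 rad (39.5°), and the last picture shows it pointing at the long mark.

I never approached the used vial, and it still shows in the scene picture after loading. I did not measure its position at the end. No check failed. When gripping the lever the first time, the tool met about 10 N about 2 mm higher than planned, so I gripped it slightly higher the second time.

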